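Pack a customer's order of clay toys into the colour-carded caddy

TASK

Pack the customer's order into the four-cell wooden caddy: stand the blue-glazed mini-pitcher, the yellow lion, the sea-green fish ocarina and the red toy truck upright on the caddy's floor, each in the middle of the cell whose card has its own colour. The toys break easily, so set each one down on its card rather than dropping it. Leave the bare-clay lion and the bare-clay pitcher standing where they are.

Things in the scene. Friction and masses are not known exactly. Their poses are not given: they have to be found in the camera images.
- pitcher_blue: Blue-glazed clay mini-pitcher, in mm: 68 high, open, round body 48 across from 22 to 46 high, mouth 42. Handle reaches 41 along +x, spout 28 along -x. Grip the body across y, 35 to 45 high. 0.12 kg. Origin: centre of underside, z up; stands on the shelf (z = 0), any yaw.
- lion_yellow: Bright yellow clay (orange mane) lion, in mm: 80 long, 72 high. x to the head, y across. Grip across y over the origin: flat-sided trunk 38 wide, 26 to 48 high; mane (46 wide) begins 15 ahead of the origin. Legs 34.5 behind to 22.5 ahead, 19 to either side. 0.16 kg. Origin: centre of underside, z up; stands on the shelf (z = 0), any yaw.
- fish_green: Sea-green clay ocarina, an upright fish on a foot, in mm: 78 long, 62 high. x to the mouth, y across. Grip across y over the origin: belly round about x, 38 wide, widest 36 high. Foot 46 x 30. 0.13 kg. Origin: centre of underside, z up; stands on the shelf (z = 0), any yaw.
- truck_red: Red wooden toy truck, in mm: 76 long (cab to +x), 42 wide over the fixed wheels, 52 high. Grip across y over the origin: flat-sided cargo box 36 wide, 20 to 52 high. 0.12 kg. Origin: centre of underside, z up; stands on the shelf (z = 0), any yaw.
- lion_clay: LOOK-ALIKE, not ordered: bare red-brown clay lion, in mm: 80 long, 72 high. x to the head, y across. Grip across y over the origin: flat-sided trunk 38 wide, 26 to 48 high; mane (46 wide) begins 15 ahead of the origin. Legs 34.5 behind to 22.5 ahead, 19 to either side. Origin: centre of underside, z up; stands on the shelf (z = 0), any yaw.
- pitcher_clay: LOOK-ALIKE, not ordered: bare red-brown clay mini-pitcher, in mm: 68 high, open, round body 48 across from 22 to 46 high, mouth 42. Handle reaches 41 along +x, spout 28 along -x. Grip the body across y, 35 to 45 high. Origin: centre of underside, z up; stands on the shelf (z = 0), any yaw.
- card_blue: Blue card, in mm 92 x 76 x 2, fixed on the floor of one cell of the fixed dark wooden 2 x 2 caddy; which cell varies. Origin: centre of its underside and of the cell, z up, top face 2 above. x along the cell's long side. Cell inside 96 (x) x 80 (y); walls 6 thick rise 16 above the origin; cell centres 102 apart along x, 86 along y.
- card_yellow: Yellow card, in mm 92 x 76 x 2, fixed on the floor of one cell of the fixed dark wooden 2 x 2 caddy; which cell varies. Origin: centre of its underside and of the cell, z up, top face 2 above. x along the cell's long side. Cell inside 96 (x) x 80 (y); walls 6 thick rise 16 above the origin; cell centres 102 apart along x, 86 along y.
- card_green: Sea-green card, in mm 92 x 76 x 2, fixed on the floor of one cell of the fixed dark wooden 2 x 2 caddy; which cell varies. Origin: centre of its underside and of the cell, z up, top face 2 above. x along the cell's long side. Cell inside 96 (x) x 80 (y); walls 6 thick rise 16 above the origin; cell centres 102 apart along x, 86 along y.
- card_red: Red card, in mm 92 x 76 x 2, fixed on the floor of one cell of the fixed dark wooden 2 x 2 caddy; which cell varies. Origin: centre of its underside and of the cell, z up, top face 2 above. x along the cell's long side. Cell inside 96 (x) x 80 (y); walls 6 thick rise 16 above the origin; cell centres 102 apart along x, 86 along y.
Not all that is in view belongs to the job. What is shaped like the truck_red but white is not meant.

How it is judged:
By the outcome, as a careful person would: the job done as asked, in the order asked, and still so for the second after the job is handed in, with the robot touching nothing.
It also fails if it takes over 106 s, if anything falls off the work surface, if the arm or the gripper's body presses on something with over 40 N, if the wrist force passes 120 N, or if a joint passes its speed limit or range.

ROBOT

A 7-joint arm with a two-finger parallel gripper is mounted at the origin on the work surface. World frame = base frame: x ahead of the robot, y to its left, z up, the work surface at z = 0. Lengths are in m, angles in degrees, forces in N, time in s.
With the tool pointing down it reaches from about 0.425 to 0.875 m from the base axis. Payload 8.4 kg.
Tool frame: the origin (TCP) lies between the finger pads; the fingertips stand 25 mm ahead of it and the grasp point (between the pads) lies 6 mm ahead of it; z points along the fingers, x is the direction in which the jaws open and shut, and the axes are right-handed (so a half turn about z gives the same grasp; the last joint's range is limited). The gripper opens to 85 mm and grips with 20 to 120 N. Pads are 22 mm wide; open, the fingers measure 114 mm over their backs; the gripper's body (76 mm by 85 mm) begins 54 mm behind the grasp point. The pads swing forward as they close: fully open they stand 13 mm farther back than shut.
Start: joints at [58.086, 19.091, 2.286, 83.961, -0.768, 76.965, -3.352], TCP at [0.287, -0.583, 0.256] pointing down, gripper open.
Joint ranges: [-147.57, 147.57], [-21.85, 119.76], [-74.77, 79.35], [14.55, 137.4], [-85.83, 265.84], [4.83, 119.75], [-152.11, 152.11]. Speed limits (degrees/s): [127.2, 127.2, 159.86, 159.86, 180, 180, 180].

INTERFACE

Orientations are given as a 3x3 rotation matrix whose columns are the frame's x, y, z axes.
In Python, from station import manip gives the robot as it stands.
- The arm moves only by the tool drive_tool, never from a script. Its argument "motion" is a list that holds one entry, the list of rows, each a list of 4 numbers: the shift along the tool's x, y, z in m, then the turn about the tool's z in rad. A call has exactly 10 rows; each row shifts and turns the commanded pose from where the row before left it, along the tool's axes as they then stand; what a row does not reach is not made up. A row lasts 1/8 s, in which the tool goes at most 62.5 mm and 10.7 degrees, less where a joint would pass 70% of its speed; a pose out of reach is approached as far as the arm can. A call is refused whole if a number of a shift passes 0.0625 or a number of a turn 0.188, either way. A call with a gripper value outside its range is refused whole. "jaw" is the gripper's target within -1 to 1 (shut at 1, half-way at 0, fully open at -1), set as the call begins (left out, the last holds). The fingers move at their own pace and stop on an object; "grip_force" is the grip in N (left out, the last holds). Time passes only in rows, so rows that do not move let the fingers close, or fill a call up. It gives the time, the measured TCP pose, the force and the opening at its end, in the units of the state.
- manip.get_obs(): the state, without advancing time (a new reading comes with each control period).
- manip.snapshot(name): name is "scene" or "top" or "wrist"; returns a dict with "img" (400x640x3 uint8, blue, green, red), "intrinsics" (3x3 intrinsics, pixels), "xyz" and "rotation" of the camera in the world; the wrist camera has in their place "mount" (4x4, takes a point from camera to tool coordinates, whose origin is the TCP and whose axes are the tool frame's). Camera axes: x right, y up, looking along -z (the intrinsics and any distortion apply to the point x, -y, -z); pixel columns grow to the right and rows downward; lengths in m; the calibration is good to about 2 mm. A picture is of the moment at which its call begins: read the wrist's pose just before it. There is no depth.
- manip.finish_job(): hands the job in, once; it reports no verdict.
Trained networks look in the newest picture that a camera, given by its name, has taken for a name from the list of things; names that differ only in an ending like _2 or _b are one class to them, and where a whole thing is asked for, a point or a joint stands for the part that bears it (a point fixed in the world has none). Each returns a list of dicts, best first, with "p" (0 to 1); they miss things now and then, are a little off and sometimes report something else, mostly with a low value. They report only what shows in the picture. A call takes as long as a camera call. They do not tell look-alikes from the thing itself.
- manip.recognise(query, camera): "rect" ([left, top, right, bottom] in pixels, round what is visible of it).
- manip.cut_out(query, camera): "region" (400x640 bool, what is visible of it) and "rect" ([left, top, right, bottom] in pixels, round what is visible of it).
- manip.mark_of(query, camera): "centre" ([column, row] in pixels: a listed point, or the origin of a listed thing).
The state is a dict: "t": time; "q": joint angles; "qd": joint speeds; "joint_efforts": joint torques, N m; "tool_pos": TCP position; "eef_rot": TCP orientation; "ft_force": force on the tool from outside, world axes, zero at the start; "wrist_torque": the same for the moment, N m; "width": finger opening in m.
Only numpy, scipy, OpenCV 4.12 (cv2) and the standard library are available. Lean on these libraries where they do the work, as an engineer would, in place of code of your own. Each camera call takes 0.05 s, during which the arm holds its last target. There are 200 camera calls.

## Working session

There is one attempt and no reset: what is moved stays moved. The work goes in short steps, Python scripts to look and compute and a tool call to move; the robot and the scene stay as the last step left them, time stands still between calls to the robot, and variables do not carry over. Pictures are saved under pics/ and viewed, about 12 in all and at most 16, crops included, and the job is handed in when it is done.

Besides the shell and the picture viewer there is one more tool, called after ">>>" as name(argument=value, ...), one argument or row to a line, values as JSON. drive_tool: Moves the arm, as the interface text tells. Its arguments: {"type":"object","properties":{"motion":{"type":"array","items":{"type":"array","items":{"type":"array","items":{"type":"number"}}}},"jaw":{"type":"number"},"grip_force":{"type":"number"}},"required":["motion"]}

```bash
mkdir -p pics; ls
python3 - <<'E'
from station import manip
import cv2,numpy as np
np.set_printoptions(precision=4,suppress=True)
o=manip.get_obs();print(o['t'],o['tool_pos'],o['eef_rot'],o['width'],o['ft_force'])
for c in ['scene','top']:
    s=manip.snapshot(c);cv2.imwrite(f'pics/{c}0.png',s['img']);print(c,s['intrinsics'],s['xyz'],s['rotation'],[k for k in s])
    for n in ['pitcher_blue','lion_yellow','fish_green','truck_red','card_blue','card_yellow','card_green','card_red']:
        print(n,[(np.round(d['centre']),round(d['p'],2)) for d in manip.mark_of(n,c)])
E
```

```text
pics
0.0 [ 0.2871 -0.5827  0.2554] [[ 0.442  -0.897  -0.0008]
 [-0.897  -0.442   0.0014]
 [-0.0017  0.0001 -1.    ]] 0.08527248812951105 [0.3919 0.204  1.0331]
scene [[510.2222   0.     318.9611]
 [  0.     510.2222 191.6005]
 [  0.       0.       1.    ]] [1.3376 0.6495 0.7612] [[-0.5892 -0.4613  0.6633]
 [ 0.8078 -0.3205  0.4947]
 [-0.0156  0.8273  0.5615]] ['img', 'intrinsics', 'xyz', 'rotation']
pitcher_blue [(array([444., 269.]), 0.78)]
lion_yellow [(array([206., 192.]), 0.72)]
fish_green [(array([208., 164.]), 0.62)]
truck_red [(array([426., 229.]), 0.86), (array([431., 203.]), 0.73), (array([377., 224.]), 0.7), (array([477., 237.]), 0.58)]
card_blue [(array([280., 201.]), 0.9)]
card_yellow [(array([253., 220.]), 0.62)]
card_green [(array([275., 238.]), 0.6)]
card_red [(array([307., 218.]), 0.65)]
top [[375.3796   0.     314.1964]
 [  0.     375.3796 189.5435]
 [  0.       0.       1.    ]] [ 0.3128 -0.0009  1.1414] [[-0.0025  0.9847 -0.1744]
 [-1.     -0.0012  0.0078]
 [ 0.0075  0.1744  0.9846]] ['img', 'intrinsics', 'xyz', 'rotation']
pitcher_blue [(array([187., 186.]), 0.71)]
lion_yellow [(array([395., 161.]), 0.9), (array([310., 146.]), 0.4)]
fish_green [(array([433., 192.]), 0.86)]
truck_red [(array([179., 236.]), 0.85), (array([217., 215.]), 0.69), (array([255., 204.]), 0.69), (array([229., 254.]), 0.59)]
card_blue [(array([336., 183.]), 0.89)]
card_yellow [(array([337., 152.]), 0.9)]
card_green [(array([311., 145.]), 0.76), (array([306., 177.]), 0.48)]
card_red [(array([305., 180.]), 0.86)]
```

Run:
```python
import cv2
t=cv2.imread('pics/top0.png');cv2.imwrite('pics/top0c.png',cv2.resize(t[80:310,130:510],None,fx=2.1,fy=2.1,interpolation=cv2.INTER_CUBIC))
s=cv2.imread('pics/scene0.png');cv2.imwrite('pics/scene0c.png',cv2.resize(s[100:350,150:550],None,fx=2,fy=2,interpolation=cv2.INTER_CUBIC))
```

```text
(no output)
```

View pics/top0c.png

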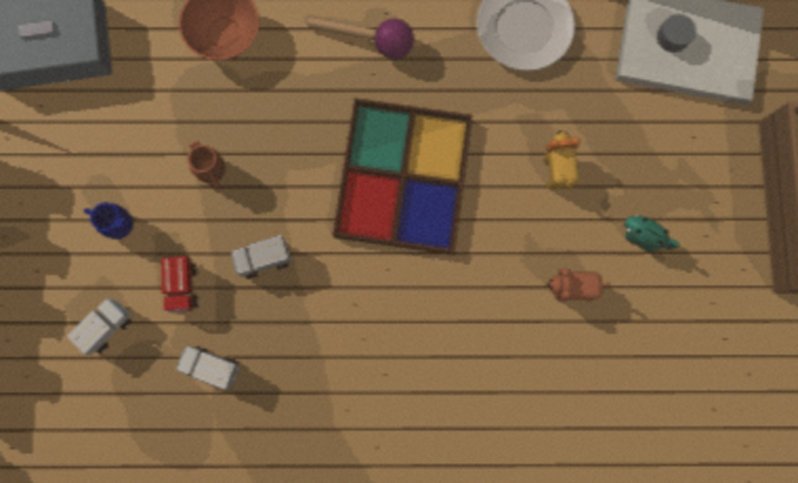

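View pics/scene0c.png

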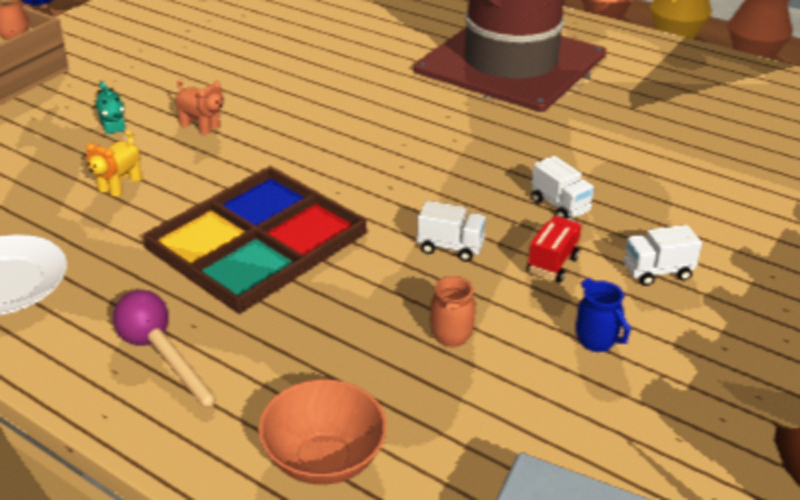

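Top picture: blue pitcher at about (183,184) px, yellow lion (398,156), fish (440,190), red truck (215,215). The caddy cards are green (311,146), yellow (338,150), red (306,178) and blue (335,182). The clay lion is at (404,215), the clay pitcher at (228,157), and three white trucks surround the red one.

```bash
cat > h.py <<'E'
from station import manip
import cv2,numpy as np
np.set_printoptions(precision=4,suppress=True)
def snap(c,save=None):
    o=manip.get_obs();s=manip.snapshot(c)
    if 'mount' in s:
        T=np.eye(4);T[:3,:3]=o['eef_rot'];T[:3,3]=o['tool_pos'];M=T@s['mount'];s['xyz']=M[:3,3];s['rotation']=M[:3,:3]
    if save: cv2.imwrite('pics/'+save+'.png',s['img'])
    return s,o
def ray(s,px):
    px=np.atleast_2d(np.asarray(px,float));K=s['intrinsics']
    d=np.c_[(px[:,0]-K[0,2])/K[0,0],-(px[:,1]-K[1,2])/K[1,1],-np.ones(len(px))]
    return d@np.asarray(s['rotation']).T
def toz(s,px,z=0.):
    d=ray(s,px);c=np.asarray(s['xyz']);return (c+d*((z-c[2])/d[:,2])[:,None])[:,:2]
def proj(s,P):
    p=(np.atleast_2d(P)-s['xyz'])@np.asarray(s['rotation']);K=s['intrinsics']
    return np.c_[K[0,0]*p[:,0]/-p[:,2]+K[0,2],K[1,1]*p[:,1]/p[:,2]+K[1,2]]
def tri(ss,pxs):
    A=np.zeros((3,3));b=np.zeros(3)
    for s,p in zip(ss,pxs):
        d=ray(s,p)[0];d/=np.linalg.norm(d);Q=np.eye(3)-np.outer(d,d);A+=Q;b+=Q@s['xyz']
    return np.linalg.solve(A,b)
E
python3 - <<'E'
from h import *
S={}
for c in ['top','scene']:
    s,o=snap(c);S[c]=s
    for n in ['pitcher_blue','lion_yellow','fish_green','truck_red']:
        for d in manip.mark_of(n,c)[:4]: print(c,n,toz(s,d['centre'])[0],round(d['p'],2))
    for n in ['pitcher_blue','lion_yellow','fish_green','truck_red']:
      r=manip.cut_out(n,c)[:4]
      for d in r:
        if c=='top':
            ys,xs=np.nonzero(d['region']);P=toz(s,np.c_[xs,ys],.03);m=P.mean(0);w,V=np.linalg.eigh(np.cov((P-m).T));print(' pca',n,m,np.degrees(np.arctan2(V[1,1],V[0,1])),np.sqrt(w)*1e3)
# cards by colour
rng={'blue':((105,120,40),(130,255,255)),'yellow':((18,130,120),(32,255,255)),'green':((65,80,40),(95,255,255)),'red':((0,170,90),(6,255,255))}
guess={'blue':(336,183),'yellow':(337,152),'green':(311,145),'red':(305,178)}
for n,(a,b) in rng.items():
    q=[]
    for c in ['top','scene']:
        g=guess[n] if c=='top' else {'blue':(280,201),'yellow':(253,220),'green':(275,238),'red':(307,218)}[n]
        m=cv2.inRange(cv2.cvtColor(S[c]['img'],cv2.COLOR_BGR2HSV),a,b);k,l,st,ct=cv2.connectedComponentsWithStats(m)
        i=min(range(1,k),key=lambda i:np.hypot(*(ct[i]-g))+(100 if st[i,4]<150 else 0))
        cn=max(cv2.findContours((l==i).astype('uint8'),0,1)[0],key=cv2.contourArea)
        M=cv2.moments(cn);q.append((M['m10']/M['m00'],M['m01']/M['m00']))
        if c=='top':
            ys,xs=np.nonzero(l==i);P=toz(S[c],np.c_[xs,ys],.008)*1000
            R=cv2.minAreaRect(P.astype('f'));print(n,st[i,4],R)
        print('  ',c,q[-1],toz(S[c],q[-1],.008))
    print(n,tri([S['top'],S['scene']],q))
E
```

```text
top pitcher_blue [0.5262 0.3871] 0.64
top pitcher_blue [0.6498 0.0042] 0.23
top lion_yellow [ 0.6033 -0.2613] 0.71
top fish_green [ 0.5071 -0.3847] 0.53
top truck_red [0.3667 0.3927] 0.95
top truck_red [0.3156 0.2438] 0.84
top truck_red [0.4406 0.2828] 0.81
top truck_red [0.4696 0.1798] 0.77
 pca pitcher_blue [0.5252 0.3832] 59.96379418479609 [12.632 18.034]
 pca lion_yellow [ 0.6131 -0.2651] 179.31735329395295 [12.7458 22.6762]
 pca fish_green [ 0.5046 -0.3839] 65.29492910866367 [12.2121 19.5005]
 pca truck_red [0.473  0.1692] 108.68918161151346 [12.6095 21.8059]
 pca truck_red [0.3724 0.3899] 130.26835577683696 [13.7278 23.5809]
 pca truck_red [0.4333 0.2856] -170.60747325105675 [13.1257 22.8596]
 pca truck_red [0.317  0.2366] 69.92523478364605 [11.2642 22.5866]
scene pitcher_blue [0.5239 0.3839] 0.74
scene pitcher_blue [ 0.6282 -0.0845] 0.66
scene lion_yellow [ 0.6105 -0.263 ] 0.88
scene lion_yellow [0.6076 0.2557] 0.47
scene fish_green [ 0.4967 -0.3832] 0.48
scene fish_green [0.4363 0.2836] 0.25
scene truck_red [0.3745 0.3896] 0.95
scene truck_red [0.4788 0.1808] 0.85
scene truck
[... 446 characters left out ...]
(338.14667868951005, 150.65314096783888) [[ 0.6369 -0.085 ]]
   scene (249.9822140447715, 217.80895430849432) [[ 0.6369 -0.0856]]
yellow [ 0.637  -0.0852  0.0082]
green 613 ((652.5637817382812, 1.2051277160644531), (73.28411102294922, 88.561279296875), 80.3197250366211)
   top (310.72842789598104, 146.16843971631207) [[0.6515 0.0006]]
   scene (273.1198220739505, 233.0116763969975) [[ 0.6496 -0.0004]]
green [0.651  0.0007 0.0094]
red 643 ((551.1843872070312, 16.78449249267578), (74.43932342529297, 90.48231506347656), 82.15821075439453)
   top (305.89214864487286, 177.63369656328584) [[0.5509 0.0156]]
   scene (304.0337477797513, 214.3152753108348) [[0.5496 0.0145]]
red [0.5507 0.0155 0.0091]
```

```bash
cat > plan.py <<'E'
from h import *
# waypoints [x,y,z,yaw_deg of tool x] -> rows, in the tool's axes; yaw tracks nearest half turn if near=True
def plan(wps,step=.05,turn=8.,start=None,near=True):
    o=manip.get_obs();R=o['eef_rot']
    p=np.array(o['tool_pos']);y=np.degrees(np.arctan2(R[1,0],R[0,0]))
    if start is not None: p=np.array(start[:3]);y=start[3]
    rows=[]
    for w in wps:
        dy=w[3]-y
        if near: dy=(dy+90)%180-90
        d=np.array(w[:3])-p
        n=max(1,int(np.ceil(max(np.linalg.norm(d)/step,abs(dy)/turn)-1e-6)))
        for _ in range(n):
            c,s=np.cos(np.radians(y)),np.sin(np.radians(y))
            e=(np.array(w[:3])-p)/(n-_);tw=np.round(-np.radians((dy_left:=dy*(n-_)/n)/(n-_)),3)
            r=np.round([e@[c,s,0],e@[s,-c,0],-e[2]],4);rows.append([*map(float,r),float(tw)])
            p=p+r[0]*np.array([c,s,0])+r[1]*np.array([s,-c,0])-r[2]*np.array([0,0,1]);y-=np.degrees(tw)
    while len(rows)%10: rows.append([0,0,0,0])
    for i in range(0,len(rows),10): print(str([rows[i:i+10]]).replace('0.0,','0,').replace('0.0]','0]').replace(' ',''))
    print('end',p,y); return p,y
E
python3 - <<'E'
from plan import *
plan([[.52,-.25,.26,-40],[.55,.1,.26,-28],[.525,.386,.22,-28]],step=.055)
print(manip.snapshot('wrist')['mount'])
E
```

```text
[[[-0.0245,-0.0445,-0.0005,-0.052],[-0.0221,-0.0457,-0.0005,-0.052],[-0.0197,-0.0468,-0.0004,-0.052],[-0.0173,-0.0478,-0.0005,-0.052],[-0.0148,-0.0486,-0.0004,-0.052],[-0.0122,-0.0493,-0.0005,-0.052],[-0.0097,-0.0498,-0.0004,-0.052],[-0.007,-0.0503,-0.0005,-0.052],[-0.0288,-0.0411,0,-0.03],[-0.0276,-0.0419,0,-0.03]]]
[[[-0.0263,-0.0428,0,-0.03],[-0.025,-0.0435,0,-0.03],[-0.0237,-0.0442,0,-0.03],[-0.0223,-0.045,0,-0.03],[-0.021,-0.0456,0,-0.03],[-0.026,-0.0402,0.0067,0],[-0.026,-0.0402,0.0067,0],[-0.026,-0.0402,0.0067,0],[-0.026,-0.0401,0.0066,0],[-0.026,-0.0402,0.0067,0]]]
[[[-0.0259,-0.0401,0.0066,0],[0,0,0,0],[0,0,0,0],[0,0,0,0],[0,0,0,0],[0,0,0,0],[0,0,0,0],[0,0,0,0],[0,0,0,0],[0,0,0,0]]]
end [0.525 0.386 0.22 ] -27.90400308106897
[[ 1.     -0.      0.0008 -0.0003]
 [ 0.0002 -0.9583 -0.2856 -0.0737]
 [ 0.0008  0.2856 -0.9583 -0.1173]
 [ 0.      0.      0.      1.    ]]
```

>>> drive_tool(
  motion=[
    [[-0.0245,-0.0445,-0.0005,-0.052],[-0.0221,-0.0457,-0.0005,-0.052],[-0.0197,-0.0468,-0.0004,-0.052],[-0.0173,-0.0478,-0.0005,-0.052],[-0.0148,-0.0486,-0.0004,-0.052],[-0.0122,-0.0493,-0.0005,-0.052],[-0.0097,-0.0498,-0.0004,-0.052],[-0.007,-0.0503,-0.0005,-0.052],[-0.0288,-0.0411,0,-0.03],[-0.0276,-0.0419,0,-0.03]],
  ],
  jaw=-1,
)

```text
t: 3.1
tool_pos: [0.5288, -0.1484, 0.26]
eef_rot: [[0.805, -0.594, 0.0], [-0.594, -0.805, 0.0], [0.0, -0.0, -1.0]]
ft_force: [0.7, 0.3, -0.8]
width: 0.0851
```

>>> drive_tool(
  motion=[
    [[-0.0263,-0.0428,0,-0.03],[-0.025,-0.0435,0,-0.03],[-0.0237,-0.0442,0,-0.03],[-0.0223,-0.045,0,-0.03],[-0.021,-0.0456,0,-0.03],[-0.0311,-0.0482,0.008,0],[-0.0311,-0.0482,0.008,0],[-0.0311,-0.0482,0.008,0],[-0.0311,-0.0482,0.008,0],[-0.0311,-0.0482,0.008,0]],
  ],
)

```text
t: 4.35
tool_pos: [0.5254, 0.3873, 0.2199]
eef_rot: [[0.883, -0.469, 0.0], [-0.469, -0.883, -0.0], [0.0, -0.0, -1.0]]
ft_force: [0.8, 1.6, 0.4]
width: 0.0853
```

```bash
cat > look.py <<'E'
from h import *
import sys
n,name=sys.argv[1],sys.argv[2]
s,o=snap('wrist',name);R=o['eef_rot']
print(o['t'],o['tool_pos'],np.degrees(np.arctan2(R[1,0],R[0,0])),o['width'],o['ft_force'])
print('qd',np.abs(o['qd']).max())
for d in manip.mark_of(n,'wrist')[:3]: print('mark',np.round(d['centre']),toz(s,d['centre'])[0],round(d['p'],2))
for d in manip.cut_out(n,'wrist')[:2]:
    ys,xs=np.nonzero(d['region']);P=toz(s,np.c_[xs,ys],.035);m=P.mean(0);w,V=np.linalg.eigh(np.cov((P-m).T))
    print('cut',d['rect'],m,'long axis',np.degrees(np.arctan2(V[1,1],V[0,1])),np.sqrt(w)*1e3,round(d['p'],2))
E
python3 look.py pitcher_blue w1
```

```text
4.35 [0.5254 0.3873 0.2199] -27.948308534628236 0.0852991687165989 [0.7676 1.616  0.3616]
qd 43.977529572482695
mark [314. 179.] [0.5217 0.3859] 0.69
cut [289.1, 146.7, 343.8, 231.3] [0.5216 0.3817] long axis 65.8085604073607 [11.6829 17.3454] 0.7
```

View pics/w1.png

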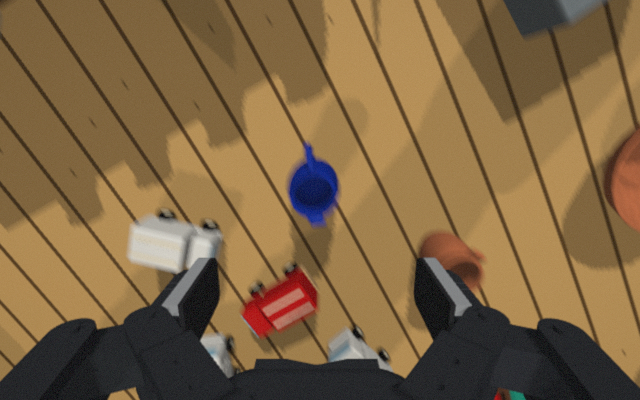

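Wrist picture w1: the blue pitcher is at about (314,188). Its handle points up-image to (308,150) and its spout is at (318,224). The jaws sit in the lower half and the red truck is at (285,300). The arm was still moving when I took it, so I'll measure again now that it has settled.

```bash
python3 look.py pitcher_blue w2
python3 - <<'E'
from h import *
s,o=snap('wrist')
m=cv2.inRange(cv2.cvtColor(s['img'],cv2.COLOR_BGR2HSV),(105,120,30),(130,255,255))
k,l,st,ct=cv2.connectedComponentsWithStats(m);i=1+st[1:,4].argmax()
M=(l==i).astype('uint8');B=cv2.morphologyEx(M,cv2.MORPH_CLOSE,np.ones((9,9)));B=cv2.morphologyEx(B,cv2.MORPH_OPEN,cv2.getStructuringElement(2,(25,25)))
for N,Q in(('all',M),('body',B)):
    ys,xs=np.nonzero(Q);P=toz(s,np.c_[xs,ys],.045);print(N,xs.min(),xs.max(),ys.min(),ys.max(),P.mean(0),np.ptp(P,0))
h=M&~cv2.dilate(B,np.ones((5,5)))
k,l,st,ct=cv2.connectedComponentsWithStats(h);print(st[1:],ct[1:])
for p in ct[1:]: print(toz(s,p,.05))
E
```

```text
4.5 [0.523  0.3896 0.2191] -27.56603012548743 0.08479978342677999 [-0.29   -0.8483  1.364 ]
qd 3.232985985193275
cut [293.1, 147.2, 345.1, 232.9] [0.5218 0.3816] long axis 67.08247529719658 [11.6876 17.5919] 0.79
all 288 338 145 225 [0.5228 0.3841] [0.0491 0.0721]
body 289 338 159 220 [0.5228 0.3838] [0.0481 0.0545]
[[305 145   8  13  89]
 [309 221  16   5  53]] [[308.0449 151.191 ]
 [316.5283 223.3585]]
[[0.5356 0.417 ]]
[[0.511 0.355]]
```

Run:
```python
from plan import *
plan([[.523,.385,.11,-22],[.523,.385,.044,-22]],step=.03)
```

```text
[[[-0.0008,0.0002,0.0276,-0.026],[-0.0009,0.0002,0.0275,-0.026],[-0.0008,0.0002,0.0276,-0.026],[-0.0009,0.0002,0.0275,-0.026],[-0,-0,0.022,-0],[-0,-0,0.022,-0],[-0,-0,0.022,-0],[0,0,0,0],[0,0,0,0],[0,0,0,0]]]
end [0.523 0.385 0.044] -22.072966619009332
```

>>> drive_tool(
  motion=[
    [[-0.0008,0.0002,0.0276,-0.026],[-0.0009,0.0002,0.0275,-0.026],[-0.0008,0.0002,0.0276,-0.026],[-0.0009,0.0002,0.0275,-0.026],[0,0,0.022,0],[0,0,0.022,0],[0,0,0.022,0],[0,0,0,0],[0,0,0,0],[0,0,0,0]],
  ],
)

```text
t: 5.95
tool_pos: [0.5225, 0.3871, 0.0449]
eef_rot: [[0.928, -0.374, 0.001], [-0.374, -0.928, 0.001], [0.001, -0.001, -1.0]]
ft_force: [0.2, 0.2, 0.8]
width: 0.0852
```

>>> drive_tool(
  motion=[
    [[0,0,0,0],[0,0,0,0],[0,0,0,0],[0,0,0,0],[0,0,0,0],[0,0,0,0],[0,0,0,0],[0,0,0,0],[0,0,0,0],[0,0,0,0]],
  ],
  jaw=1,
  grip_force=35,
)

```text
t: 7.2
tool_pos: [0.5223, 0.3866, 0.0447]
eef_rot: [[0.927, -0.374, 0.001], [-0.374, -0.927, 0.0], [0.001, -0.0, -1.0]]
ft_force: [-0.8, -2.0, 7.0]
width: 0.0462
```

Run:
```python
from plan import *
print(manip.get_obs()['q'])
plan([[.523,.386,.10,-22],[.53,.16,.15,-60],[.537,-.069,.13,-98.9]],step=.05,turn=8)
```

```text
[-14.4836  33.9357 -34.5064  94.3042  21.7832  58.5693 -77.8995]
[[[0.0004,0.0001,-0.0276,0],[0.0005,0.0002,-0.0277,0],[0.0182,0.0414,-0.01,0.133],[0.0235,0.0386,-0.01,0.133],[0.0284,0.0352,-0.01,0.133],[0.0329,0.0311,-0.01,0.133],[0.0367,0.0264,-0.01,0.133],[0.0404,0.0216,0.004,0.136],[0.0429,0.016,0.004,0.136],[0.0447,0.01,0.004,0.136]]]
[[[0.0457,0.0038,0.004,0.136],[0.0458,-0.0023,0.004,0.136],[0,0,0,0],[0,0,0,0],[0,0,0,0],[0,0,0,0],[0,0,0,0],[0,0,0,0],[0,0,0,0],[0,0,0,0]]]
end [ 0.537 -0.069  0.13 ] -99.02080787146238
```

>>> drive_tool(
  motion=[
    [[0.0004,0.0001,-0.0276,0],[0.0005,0.0002,-0.0277,0],[0.0182,0.0414,-0.01,0.133],[0.0235,0.0386,-0.01,0.133],[0.0284,0.0352,-0.01,0.133],[0.0329,0.0311,-0.01,0.133],[0.0367,0.0264,-0.01,0.133],[0.0404,0.0216,0.004,0.136],[0.0429,0.016,0.004,0.136],[0.0447,0.01,0.004,0.136]],
  ],
)

```text
t: 8.45
tool_pos: [0.5338, 0.0211, 0.1372]
eef_rot: [[0.11, -0.994, 0.0], [-0.994, -0.11, -0.0], [0.0, -0.0, -1.0]]
ft_force: [-0.4, 0.1, -0.2]
width: 0.0462
```

>>> drive_tool(
  motion=[
    [[0.0457,0.0038,0.004,0.136],[0.0458,-0.0023,0.004,0.136],[0,0,0,0],[0,0,0,0],[0,0,0,0],[0,0,0,0],[0,0,0,0],[0,0,0,0],[0,0,0,0],[0,0,0,0]],
  ],
)

```text
t: 9.7
tool_pos: [0.5367, -0.0691, 0.1291]
eef_rot: [[-0.157, -0.988, -0.0], [-0.988, 0.157, 0.0], [-0.0, 0.0, -1.0]]
ft_force: [0.8, 0.4, -0.8]
width: 0.0463
```

```bash
cat > cards.py <<'E'
from h import *
import sys
rng={'blue':((105,120,40),(130,255,255)),'yellow':((18,130,120),(32,255,255)),'green':((65,80,40),(95,255,255)),'red':((0,170,60),(6,255,255))}
g={'blue':(.537,-.069),'yellow':(.6378,-.085),'green':(.651,0),'red':(.5503,.016)}
s,o=snap('wrist',sys.argv[1]);R=o['eef_rot'];print(o['t'],o['tool_pos'],np.degrees(np.arctan2(R[1,0],R[0,0])),o['width'],o['ft_force'],o['q'])
hsv=cv2.cvtColor(s['img'],cv2.COLOR_BGR2HSV)
for n in sys.argv[2:]:
    m=cv2.inRange(hsv,*rng[n]);k,l,st,ct=cv2.connectedComponentsWithStats(m)
    for i in range(1,k):
        if st[i,4]<400: continue
        ys,xs=np.nonzero(l==i);P=toz(s,np.c_[xs,ys],.009);r=cv2.minAreaRect((P*1e3).astype('f'))
        print(n,st[i],r)
E
python3 cards.py w3 red yellow green blue
```

```text
9.7 [ 0.5367 -0.0691  0.1291] -99.00819023187529 0.04630368245971717 [ 0.8433  0.3781 -0.8225] [ 16.6644  13.5328 -15.847  107.1075   4.2308  59.9261 -99.8951]
red [  139   141   114   120 10638] ((551.0914916992188, 18.246540069580078), (75.99844360351562, 92.50923156738281), 81.56242370605469)
yellow [ 43   0  53  30 641] ((687.4744262695312, 67.99951934814453), (34.35203552246094, 15.385713577270508), 89.97887420654297)
yellow [  252     0   121   128 14641] ((631.9677734375, -80.60323333740234), (76.44866943359375, 78.7513427734375), 81.42730712890625)
yellow [387   0  35  55 866] ((646.3475952148438, -142.71311950683594), (21.880523681640625, 31.480436325073242), 84.46267700195312)
yellow [  516     0   124   147 11394] ((596.969970703125, -256.521484375), (115.78937530517578, 76.47673034667969), 6.48760461807251)
yellow [ 382   56   38   74 1169] ((605.6964111328125, -136.61680603027344), (22.220264434814453, 47.07436752319336), 81.38773345947266)
yellow [ 379  131   34   65 1016] ((557.97216796875, -129.54165649414062), (22.187803268432617, 46.47370910644531), 81.5055465698242
[... 646 characters left out ...]
81176758), 88.89505004882812)
yellow [  0 254  55  57 877] ((509.4911804199219, 178.25863647460938), (44.29182052612305, 53.801204681396484), 1.740868330001831)
yellow [485 292  78  33 736] ((425.71929931640625, -225.8784637451172), (67.05939483642578, 27.804126739501953), 54.33856964111328)
yellow [ 86 296  55  43 676] ((473.3959655761719, 119.64224243164062), (28.016836166381836, 59.07646179199219), 28.574806213378906)
green [  117     0   128   129 14542] ((645.1411743164062, 4.1949310302734375), (75.3044204711914, 79.45762634277344), 81.51394653320312)
blue [  255   140   123   225 23630] ((488.2549743652344, -59.42988586425781), (102.9832992553711, 193.18209838867188), 81.6026382446289)
```

View pics/w3.png

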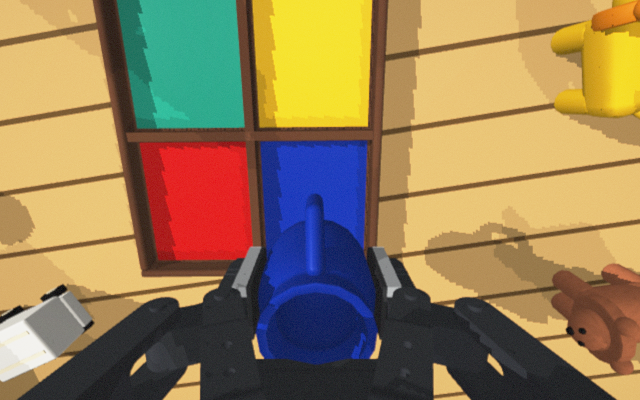

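Wrist picture w3: the pitcher is held upright with its handle up-image along x≈314, midway between the blue card's edges (258 and 370). The red card fits 76×92 mm at z=9 mm, so that height is confirmed. I'll lower the pitcher now.

Run:
```python
from plan import *
plan([[.538,-.068,.058,-98.5],[.538,-.068,.054,-98.5]],step=.018)
```

```text
[[[-0.0003,-0.0003,0.0178,-0.002],[-0.0003,-0.0003,0.0178,-0.002],[-0.0004,-0.0002,0.0178,-0.002],[-0.0003,-0.0003,0.0177,-0.002],[-0,0,0.004,-0.001],[0,0,0,0],[0,0,0,0],[0,0,0,0],[0,0,0,0],[0,0,0,0]]]
end [ 0.538 -0.068  0.054] -98.4942343624404
```

>>> drive_tool(
  motion=[
    [[-0.0003,-0.0003,0.0178,-0.002],[-0.0003,-0.0003,0.0178,-0.002],[-0.0004,-0.0002,0.0178,-0.002],[-0.0003,-0.0003,0.0177,-0.002],[0,0,0,0],[0,0,0.001,0],[0,0,0.001,0],[0,0,0.001,0],[0,0,0.001,0],[0,0,0,0]],
  ],
)

```text
t: 11.0
tool_pos: [0.538, -0.068, 0.054]
eef_rot: [[-0.149, -0.989, -0.0], [-0.989, 0.149, 0.0], [-0.0, 0.0, -1.0]]
ft_force: [-0.4, -0.2, -0.9]
width: 0.046
```

>>> drive_tool(
  motion=[
    [[0,0,0.0005,0],[0,0,0,0],[0,0,0.0005,0],[0,0,0,0],[0,0,0.0005,0],[0,0,0,0],[0,0,0,0],[0,0,0,0],[0,0,0,0],[0,0,0,0]],
  ],
)

```text
t: 12.25
tool_pos: [0.5381, -0.068, 0.0527]
eef_rot: [[-0.149, -0.989, 0.0], [-0.989, 0.149, 0.0], [-0.0, -0.0, -1.0]]
ft_force: [-3.2, 0.2, 5.1]
width: 0.0465
```

>>> drive_tool(
  motion=[
    [[0,0,0,0],[0,0,0,0],[0,0,0,0],[0,0,0,0],[0,0,-0.01,0],[0,0,-0.02,0],[0,0,-0.035,0],[0,0,-0.045,0],[0,0,-0.03,0],[0,0,0,0]],
  ],
  jaw=-0.46,
)

```text
t: 13.5
tool_pos: [0.5396, -0.068, 0.1959]
eef_rot: [[-0.149, -0.989, 0.005], [-0.989, 0.149, -0.001], [-0.0, -0.005, -1.0]]
ft_force: [-0.3, -0.1, -0.6]
width: 0.0622
```

```bash
python3 - <<'E'
from plan import *
print(manip.get_obs()['width'])
plan([[.61,-.263,.21,-90]],step=.035)
E
python3 cards.py w4 yellow | grep -E '^[0-9]|, 8[0-3]\.'
```

```text
0.062173004173454956
[[[0.0304,-0.0164,-0.0023,-0.025],[0.0308,-0.0157,-0.0024,-0.025],[0.0312,-0.0149,-0.0023,-0.025],[0.0315,-0.0141,-0.0024,-0.025],[0.0319,-0.0133,-0.0023,-0.025],[0.0322,-0.0126,-0.0024,-0.025],[0,0,0,0],[0,0,0,0],[0,0,0,0],[0,0,0,0]]]
end [ 0.61  -0.263  0.21 ] -89.95495526306452
13.5 [ 0.5396 -0.068   0.1959] -98.54932219002684 0.062173004173454956 [-0.3482 -0.1207 -0.6006] [ 17.0562   9.9266 -16.1611 102.9034   3.0171  67.2741 -98.5763]
yellow [  270    11    93   116 10264] ((638.2127075195312, -81.60880279541016), (76.29170227050781, 91.9198989868164), 81.44320678710938)
yellow [143 381  44  19 570] ((326.4553527832031, 142.50753784179688), (50.078495025634766, 25.767108917236328), 81.49717712402344)
yellow [447 380  44  20 643] ((275.24029541015625, -204.7159423828125), (50.1251220703125, 27.142562866210938), 81.4971694946289)
```

View pics/w4.png

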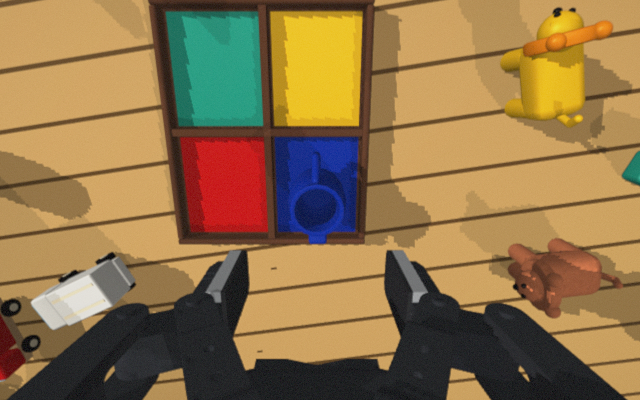

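Wrist picture w4: the pitcher stands upright on the blue card, mouth at (316,212) and handle up-image. The yellow card is at (316,68) and the yellow lion at (553,75) with its head up-image. Next I'll go to the lion.

>>> drive_tool(
  motion=[
    [[0.0304,-0.0164,-0.0023,-0.025],[0.0308,-0.0157,-0.0024,-0.025],[0.0312,-0.0149,-0.0023,-0.025],[0.0315,-0.0141,-0.0024,-0.025],[0.0319,-0.0133,-0.0023,-0.025],[0.0322,-0.0126,-0.0024,-0.025],[0,0,0,0],[0,0,0,0],[0,0,0,0],[0,0,0,0]],
  ],
  jaw=-1,
)

```text
t: 14.8
tool_pos: [0.6085, -0.2621, 0.2067]
eef_rot: [[0.002, -1.0, -0.0], [-1.0, -0.002, 0.0], [-0.0, 0.0, -1.0]]
ft_force: [-1.0, -0.6, 0.3]
width: 0.0854
```

```bash
python3 look.py lion_yellow w5
```

```text
14.8 [ 0.6085 -0.2621  0.2067] -89.89693610360032 0.08543998555142376 [-1.003  -0.5591  0.3419]
qd 0.31105164725976236
mark [317. 177.] [ 0.6101 -0.2616] 0.82
cut [289.8, 140.2, 341.4, 239.5] [ 0.6073 -0.2616] long axis -174.11418159721416 [11.1967 21.529 ] 0.58
```

View pics/w5.png

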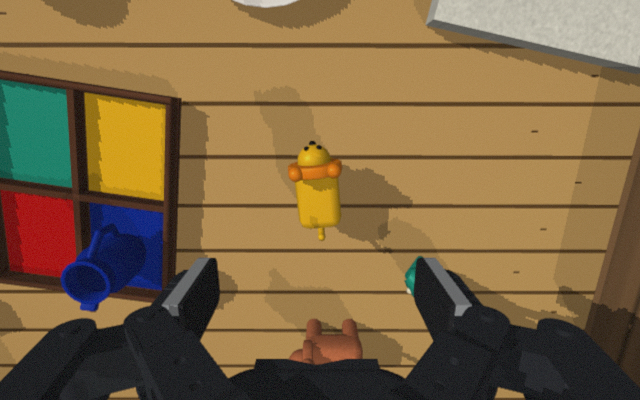

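Wrist picture w5: the yellow lion has its head up at (313,152), tail at (321,235) and mane edge at row ~180. Its trunk spans columns 297–340, tilted about 5° to +yaw. The fish shows at (413,275), behind the right finger.

Run:
```python
from plan import *
s,o=snap('wrist')
for p,z in [((315,181),.048),((319,226),.045),((297,205),.040),((340,205),.040),((321,235),.05),((312,146),.05)]: print(p,toz(s,p,z)[0])
s,o=snap('top'); b=manip.cut_out('pitcher_blue','top')
for d in b[:2]:
    ys,xs=np.nonzero(d['region']);print('pitcher in caddy',toz(s,np.c_[xs,ys],.04).mean(0),d['p'])
print(plan([[.609,-.262,.12,-84.5],[.609,-.262,.044,-84.5]],step=.03))
```

```text
(315, 181) [ 0.6175 -0.2606]
(319, 226) [ 0.5754 -0.2642]
(297, 205) [ 0.5936 -0.2445]
(340, 205) [ 0.5936 -0.2829]
(321, 235) [ 0.5688 -0.2659]
(312, 146) [ 0.6473 -0.2581]
pitcher in caddy [ 0.5375 -0.0696] 0.65
[[[-0.0003,-0.0002,0.0289,-0.032],[-0.0003,-0.0002,0.0289,-0.032],[-0.0003,-0.0001,0.0289,-0.032],[-0,-0,0.0253,0],[-0,-0,0.0253,0],[-0,-0,0.0254,0],[0,0,0,0],[0,0,0,0],[0,0,0,0],[0,0,0,0]]]
end [ 0.609 -0.262  0.044] -84.4488831496578
(array([ 0.609, -0.262,  0.044]), np.float64(-84.4488831496578))
```

>>> drive_tool(
  motion=[
    [[-0.0003,0.0012,0.0289,-0.032],[-0.0003,0.0011,0.0289,-0.032],[-0.0003,0.0011,0.0289,-0.032],[0,0,0.0253,0],[0,0,0.0253,0],[0,0,0.0254,0],[0,0,0,0],[0,0,0,0],[0,0,0,0],[0,0,0,0]],
  ],
)

```text
t: 16.35
tool_pos: [0.6056, -0.2624, 0.045]
eef_rot: [[0.097, -0.995, 0.001], [-0.995, -0.097, -0.001], [0.001, -0.001, -1.0]]
ft_force: [0.4, -0.5, -0.6]
width: 0.0857
```

>>> drive_tool(
  motion=[
    [[0,0,0,0],[0,0,0,0],[0,0,0,0],[0,0,0,0],[0,0,0,0],[0,0,0,0],[0,0,0,0],[0,0,0,0],[0,0,0,0],[0,0,0,0]],
  ],
  jaw=1,
)

```text
t: 17.6
tool_pos: [0.6052, -0.2623, 0.0441]
eef_rot: [[0.097, -0.995, 0.0], [-0.995, -0.097, -0.0], [0.0, -0.0, -1.0]]
ft_force: [-0.1, 0.4, 3.5]
width: 0.0378
```

Run:
```python
from plan import *
o=manip.get_obs();print(o['tool_pos'],o['width'])
p=o['tool_pos']
plan([[p[0],p[1],.1,-84.5],[.62,-.18,.14,-91],[.6365,-.083,.12,-98.5]],step=.045)
```

```text
[ 0.6052 -0.2623  0.0441] 0.03781207599764804
[[[0,0,-0.028,0],[0,0,-0.0279,0],[-0.0268,-0.0076,-0.0133,0.038],[-0.0271,-0.0065,-0.0134,0.038],[-0.0273,-0.0055,-0.0133,0.038],[-0.0324,-0.0049,0.0067,0.044],[-0.0326,-0.0035,0.0066,0.044],[-0.0328,-0.0021,0.0067,0.044],[0,0,0,0],[0,0,0,0]]]
end [ 0.6365 -0.083   0.12  ] -98.55540803487867
```

>>> drive_tool(
  motion=[
    [[0,0,-0.028,0],[0,0,-0.0279,0],[-0.0268,-0.0076,-0.0133,0.038],[-0.0271,-0.0065,-0.0134,0.038],[-0.0273,-0.0055,-0.0133,0.038],[-0.0324,-0.0049,0.0067,0.044],[-0.0326,-0.0035,0.0066,0.044],[-0.0328,-0.0021,0.0067,0.044],[0,0,0,0],[0,0,0,0]],
  ],
)

```text
t: 18.85
tool_pos: [0.636, -0.0834, 0.1193]
eef_rot: [[-0.148, -0.989, -0.001], [-0.989, 0.148, -0.0], [0.001, 0.001, -1.0]]
ft_force: [-0.9, -0.8, -1.2]
width: 0.0376
```

```bash
python3 cards.py w6 green|grep -E '^[0-9]|, 8[0-3]\.'
python3 - <<'E'
from plan import *
for d in manip.mark_of('lion_yellow','wrist'): print(d)
plan([[.6370,-.083,.0555,-98.5]],step=.017)
E
```

```text
18.85 [ 0.636  -0.0834  0.1193] -98.53418364962349 0.03759805121048714 [-0.9111 -0.7554 -1.2129] [ 13.2003  24.5405 -12.4349  93.444    5.8041  62.705  -99.3502]
green [  133   139   118   124 12949] ((652.1657104492188, 3.056903839111328), (75.39629364013672, 91.91854858398438), 81.462158203125)
{'centre': [320.2, 240.2], 'p': 0.83}
[[[-0.0004,-0.0002,0.016,-0.001],[-0.0004,-0.0002,0.016,-0.001],[-0.0004,-0.0002,0.0161,-0.001],[-0.0003,-0.0001,0.016,-0.001],[0,0,0,0],[0,0,0,0],[0,0,0,0],[0,0,0,0],[0,0,0,0],[0,0,0,0]]]
end [ 0.637  -0.083   0.0555] -98.40435950992794
```

View pics/w6.png

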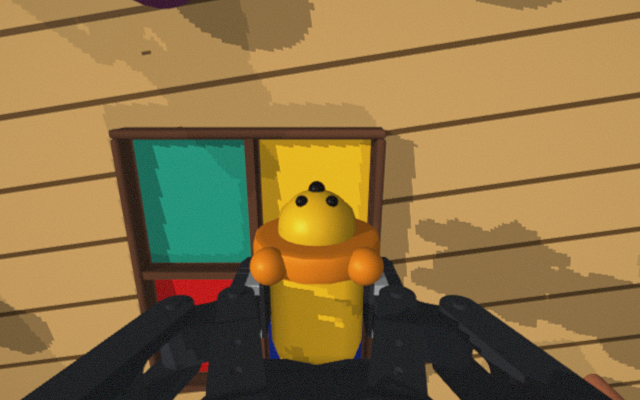

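Wrist picture w6: the lion is held upright with its head up-image at (317,215), centred between the yellow card's edges (259–372). The green card is at (192,200).

Run:
```python
from plan import *
s,o=snap('wrist');p=toz(s,(320.2,240.2),.0752)[0];print(p-o['tool_pos'][:2],toz(s,(316,187),.0752+.05)[0]-o['tool_pos'][:2])
```

```text
[ 0.0033 -0.0017] [ 0.0447 -0.0058]
```

>>> drive_tool(
  motion=[
    [[-0.0001,0,0.0165,0],[-0.0001,0,0.0165,0],[-0.0001,0,0.0165,0],[0,0,0.0155,0],[0,0,0,0],[0,0,0.001,0],[0,0,0.0005,0],[0,0,0.0005,0],[0,0,0.0005,0],[0,0,0,0]],
  ],
)

```text
t: 20.25
tool_pos: [0.6364, -0.0826, 0.0524]
eef_rot: [[-0.149, -0.989, -0.0], [-0.989, 0.149, 0.0], [-0.0, 0.0, -1.0]]
ft_force: [-0.0, -0.1, -1.7]
width: 0.0374
```

>>> drive_tool(
  motion=[
    [[0,0,0.0005,0],[0,0,0,0],[0,0,0.0005,0],[0,0,0,0],[0,0,0,0],[0,0,0,0],[0,0,0,0],[0,0,0,0],[0,0,0,0],[0,0,0,0]],
  ],
)

```text
t: 21.5
tool_pos: [0.6365, -0.0826, 0.0517]
eef_rot: [[-0.149, -0.989, 0.0], [-0.989, 0.149, -0.0], [0.0, -0.0, -1.0]]
ft_force: [-3.0, 0.0, 5.5]
width: 0.0374
```

>>> drive_tool(
  motion=[
    [[0,0,0,0],[0,0,0,0],[0,0,0,0],[0,0,0,0],[0,0,-0.01,0],[0,0,-0.02,0],[0,0,-0.035,0],[0,0,-0.045,0],[0,0,-0.03,0],[0,0,-0.01,0]],
  ],
  jaw=-0.32,
)

```text
t: 22.75
tool_pos: [0.6376, -0.0826, 0.2052]
eef_rot: [[-0.149, -0.989, 0.005], [-0.989, 0.149, -0.0], [-0.0, -0.005, -1.0]]
ft_force: [-0.1, -0.8, -1.1]
width: 0.0563
```

Run:
```python
from plan import *
s,o=snap('wrist','w7');print(o['t'],o['tool_pos'],o['width'])
for d in manip.mark_of('lion_yellow','wrist')[:2]: print(d,toz(s,d['centre'],.008))
plan([[.503,-.3835,.21,-25]],step=.05,turn=8.2)
```

```text
22.75 [ 0.6376 -0.0826  0.2052] 0.05633437289724574
{'centre': [316.9, 177.9], 'p': 0.76} [[ 0.6415 -0.0827]]
[[[0.0353,0.0097,-0.0008,-0.143],[0.0335,0.0147,-0.0008,-0.143],[0.0311,0.0193,-0.0008,-0.143],[0.028,0.0235,-0.0008,-0.143],[0.0244,0.0273,-0.0008,-0.143],[0.0202,0.0305,-0.0007,-0.143],[0.0157,0.033,-0.0008,-0.143],[0.0108,0.035,-0.0007,-0.143],[0.0057,0.0361,-0.0008,-0.143],[0,0,0,0]]]
end [ 0.503  -0.3835  0.21  ] -24.81258850954819
```

View pics/w7.png

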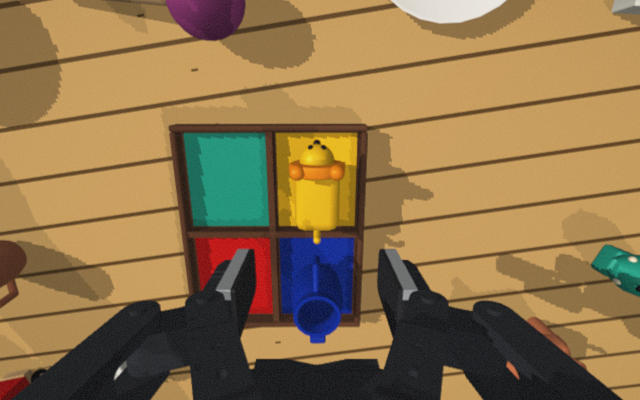

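Wrist picture w7: the lion stands upright in the yellow cell, centred at about (317,185). The pitcher stands in the blue cell at (317,310). Now the fish.

>>> drive_tool(
  motion=[
    [[0.0353,0.0097,-0.0008,-0.143],[0.0335,0.0147,-0.0008,-0.143],[0.0311,0.0193,-0.0008,-0.143],[0.028,0.0235,-0.0008,-0.143],[0.0244,0.0273,-0.0008,-0.143],[0.0202,0.0305,-0.0007,-0.143],[0.0157,0.033,-0.0008,-0.143],[0.0108,0.035,-0.0007,-0.143],[0.0057,0.0361,-0.0008,-0.143],[0,0,0,0]],
  ],
  jaw=-1,
)

```text
t: 24.1
tool_pos: [0.4995, -0.3868, 0.2065]
eef_rot: [[0.906, -0.423, -0.003], [-0.423, -0.906, 0.0], [-0.003, 0.001, -1.0]]
ft_force: [0.2, 0.6, -0.1]
width: 0.0852
```

>>> drive_tool(
  motion=[
    [[0,0,0,0],[0,0,0,0],[0,0,0,0],[0,0,0,0],[0,0,0,0],[0,0,0,0],[0,0,0,0],[0,0,0,0],[0,0,0,0],[0,0,0,0]],
  ],
)

```text
t: 25.35
tool_pos: [0.5025, -0.3835, 0.2083]
eef_rot: [[0.908, -0.42, -0.0], [-0.42, -0.908, 0.0], [-0.0, -0.0, -1.0]]
ft_force: [0.7, 0.0, -0.3]
width: 0.0854
```

```bash
python3 look.py fish_green w8
```

```text
25.35 [ 0.5025 -0.3835  0.2083] -24.81234885832695 0.08542054407575116 [ 0.7114  0.046  -0.3483]
qd 0.09381565303110688
mark [317. 178.] [ 0.5036 -0.3827] 0.96
cut [295.3, 144.0, 338.0, 232.9] [ 0.5047 -0.3802] long axis 60.38653571626863 [ 9.5498 19.4407] 0.74
```

View pics/w8.png

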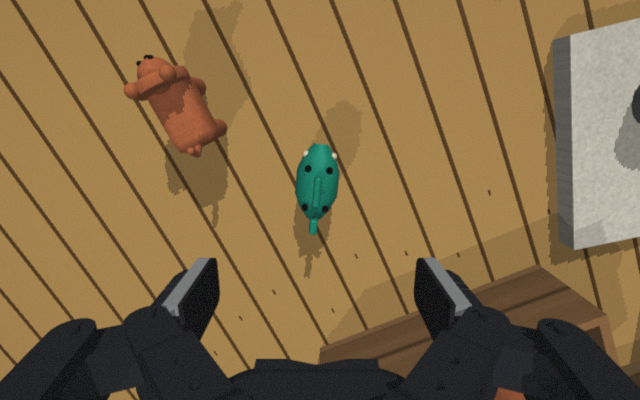

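Wrist picture w8: the fish's head is up-image with its eyes near (319,165), and its tail is at (314,232). Its yaw is about 61°, and the clay lion is clear at (180,105). I'll grasp it now.

Run:
```python
from plan import *
plan([[.504,-.382,.12,-29],[.504,-.382,.042,-29]],step=.03)
```

```text
[[[0.0003,-0.0007,0.0294,0.024],[0.0002,-0.0006,0.0295,0.024],[0.0002,-0.0007,0.0294,0.024],[0,0,0.026,0],[0,0,0.026,0],[0,0,0.026,0],[0,0,0,0],[0,0,0,0],[0,0,0,0],[0,0,0,0]]]
end [ 0.504 -0.382  0.042] -28.9370105087106
```

>>> drive_tool(
  motion=[
    [[0.0003,-0.0007,0.0294,0.024],[0.0002,-0.0006,0.0295,0.024],[0.0002,-0.0007,0.0294,0.024],[0,0,0.026,0],[0,0,0.026,0],[0,0,0.026,0],[0,0,0,0],[0,0,0,0],[0,0,0,0],[0,0,0,0]],
  ],
)

```text
t: 26.75
tool_pos: [0.5044, -0.3823, 0.043]
eef_rot: [[0.875, -0.484, 0.001], [-0.484, -0.875, -0.001], [0.001, 0.0, -1.0]]
ft_force: [-0.6, 0.3, 0.1]
width: 0.0856
```

>>> drive_tool(
  motion=[
    [[0,0,0,0],[0,0,0,0],[0,0,0,0],[0,0,0,0],[0,0,0,0],[0,0,0,0],[0,0,0,0],[0,0,0,0],[0,0,0,0],[0,0,0,0]],
  ],
  jaw=1,
)

```text
t: 28.0
tool_pos: [0.504, -0.3819, 0.0423]
eef_rot: [[0.875, -0.484, 0.0], [-0.484, -0.875, -0.0], [0.0, 0.0, -1.0]]
ft_force: [-2.3, 1.9, 5.2]
width: 0.0373
```

Run:
```python
from plan import *
o=manip.get_obs();p=o['tool_pos'];print(p,o['width'])
plan([[p[0],p[1],.1,-29],[.56,-.2,.17,-64],[.6516,.002,.13,-98.5]],step=.047,turn=8)
```

```text
[ 0.504  -0.3819  0.0423] 0.03729836661309272
[[[0,0,-0.0289,0.001],[0,0,-0.0288,0.001],[-0.0079,-0.0373,-0.014,0.122],[-0.0123,-0.036,-0.014,0.122],[-0.0167,-0.0342,-0.014,0.122],[-0.0207,-0.032,-0.014,0.122],[-0.0244,-0.0292,-0.014,0.122],[-0.0283,-0.0342,0.008,0.12],[-0.0322,-0.0305,0.008,0.12],[-0.0356,-0.0265,0.008,0.12]]]
[[[-0.0385,-0.022,0.008,0.12],[-0.0408,-0.0173,0.008,0.12],[0,0,0,0],[0,0,0,0],[0,0,0,0],[0,0,0,0],[0,0,0,0],[0,0,0,0],[0,0,0,0],[0,0,0,0]]]
end [0.6516 0.002  0.13  ] -98.37750990059136
```

>>> drive_tool(
  motion=[
    [[0,0,-0.0289,0.001],[0,0,-0.0288,0.001],[-0.0079,-0.0373,-0.014,0.122],[-0.0123,-0.036,-0.014,0.122],[-0.0167,-0.0342,-0.014,0.122],[-0.0207,-0.032,-0.014,0.122],[-0.0244,-0.0292,-0.014,0.122],[-0.0283,-0.0342,0.008,0.12],[-0.0322,-0.0305,0.008,0.12],[-0.0356,-0.0265,0.008,0.12]],
  ],
)

```text
t: 29.25
tool_pos: [0.6152, -0.0775, 0.145]
eef_rot: [[0.089, -0.996, -0.0], [-0.996, -0.089, -0.0], [-0.0, 0.0, -1.0]]
ft_force: [0.1, 0.5, -1.8]
width: 0.0371
```

>>> drive_tool(
  motion=[
    [[-0.0385,-0.022,0.008,0.12],[-0.0408,-0.0173,0.008,0.12],[0,0,0,0],[0,0,0,0],[0,0,0,0],[0,0,0,0],[0,0,0,0],[0,0,0,0],[0,0,0,0],[0,0,0,0]],
  ],
)

```text
t: 30.5
tool_pos: [0.6516, 0.0021, 0.1297]
eef_rot: [[-0.146, -0.989, -0.0], [-0.989, 0.146, 0.0], [-0.0, 0.0, -1.0]]
ft_force: [-0.4, 0.2, -1.7]
width: 0.0366
```

Run:
```python
from plan import *
s,o=snap('wrist','w9');print(o['t'],o['tool_pos'],o['width'],o['ft_force'])
for d in manip.mark_of('fish_green','wrist')[:2]: print(d,toz(s,d['centre'],o['tool_pos'][2]-.0423)[0]-o['tool_pos'][:2])
plan([[.6510,.002,.052,-98.5]],step=.017)
```

```text
30.5 [0.6516 0.0021 0.1297] 0.03660089169684374 [-0.3817  0.2134 -1.7331]
{'centre': [315.4, 246.8], 'p': 0.68} [0.001  0.0013]
[[[0,0.0001,0.0155,0],[0,0.0001,0.0156,0],[0,0.0001,0.0155,0],[0.0001,0.0001,0.0156,0],[0,0.0002,0.0155,0],[0,0,0,0],[0,0,0,0],[0,0,0,0],[0,0,0,0],[0,0,0,0]]]
end [0.651 0.002 0.052] -98.37423931449806
```

View pics/w9.png

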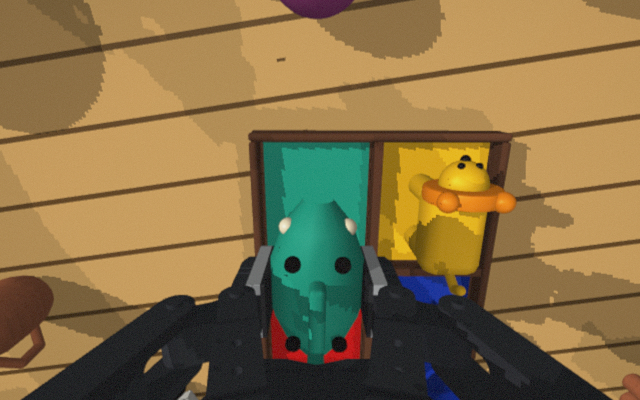

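Wrist picture w9: the fish is held upright with its head up-image, centred over the green card (263–370). The lion is still upright at (455,215).

>>> drive_tool(
  motion=[
    [[0,0.0001,0.0155,0],[0,0.0001,0.0155,0],[0,0.0001,0.0155,0],[0,0.0001,0.0155,0],[0,0,0.0125,0],[0,0,0.002,0],[0,0,0,0],[0,0,0.0005,0],[0,0,0.0005,0],[0,0,0,0]],
  ],
)

```text
t: 31.85
tool_pos: [0.6513, 0.0021, 0.0525]
eef_rot: [[-0.146, -0.989, 0.0], [-0.989, 0.146, 0.0], [-0.0, -0.0, -1.0]]
ft_force: [-0.1, 0.1, -1.4]
width: 0.0371
```

>>> drive_tool(
  motion=[
    [[0,0,0.0005,0],[0,0,0,0],[0,0,0.0005,0],[0,0,0,0],[0,0,0.0005,0],[0,0,0,0],[0,0,0.0005,0],[0,0,0,0],[0,0,0,0],[0,0,0,0]],
  ],
)

```text
t: 33.1
tool_pos: [0.6512, 0.0021, 0.0503]
eef_rot: [[-0.146, -0.989, 0.0], [-0.989, 0.146, 0.0], [-0.0, -0.0, -1.0]]
ft_force: [-0.2, -0.2, 0.7]
width: 0.0367
```

>>> drive_tool(
  motion=[
    [[0,0,0.0005,0],[0,0,0,0],[0,0,0,0],[0,0,0,0],[0,0,0,0],[0,0,0,0],[0,0,0,0],[0,0,0,0],[0,0,0,0],[0,0,0,0]],
  ],
)

```text
t: 34.35
tool_pos: [0.6513, 0.0021, 0.0503]
eef_rot: [[-0.146, -0.989, 0.0], [-0.989, 0.146, 0.0], [-0.0, -0.0, -1.0]]
ft_force: [-2.2, 0.6, 4.5]
width: 0.0372
```

>>> drive_tool(
  motion=[
    [[0,0,0,0],[0,0,0,0],[0,0,0,0],[0,0,0,0],[0,0,-0.01,0],[0,0,-0.02,0],[0,0,-0.035,0],[0,0,-0.045,0],[0,0,-0.03,0],[0,0,-0.015,0]],
  ],
  jaw=-0.3,
)

```text
t: 35.6
tool_pos: [0.6521, 0.0022, 0.2083]
eef_rot: [[-0.146, -0.989, 0.004], [-0.989, 0.146, 0.0], [-0.001, -0.004, -1.0]]
ft_force: [0.7, -0.5, -1.0]
width: 0.0555
```

Run:
```python
from plan import *
s,o=snap('wrist','w10');print(o['t'],o['tool_pos'],o['width'])
for n in ['fish_green','lion_yellow','pitcher_blue']:
  for d in manip.mark_of(n,'wrist')[:2]: print(n,d,toz(s,d['centre'],.008))
plan([[.54,.17,.22,-95],[.436,.285,.21,-81]],step=.04,turn=8.2)
```

```text
35.6 [0.6521 0.0022 0.2083] 0.05549642321559159
fish_green {'centre': [315.5, 182.2], 'p': 0.83} [[0.651  0.0043]]
lion_yellow {'centre': [406.8, 180.5], 'p': 0.59} [[ 0.6397 -0.0843]]
pitcher_blue {'centre': [401.8, 177.6], 'p': 0.7} [[ 0.6433 -0.0797]]
[[[-0.025,0.0223,-0.0027,-0.01],[-0.0252,0.0221,-0.0027,-0.01],[-0.0255,0.0219,-0.0027,-0.01],[-0.0257,0.0216,-0.0026,-0.01],[-0.0258,0.0213,-0.0027,-0.01],[-0.0261,0.0211,-0.0026,-0.01],[-0.0264,0.0284,0.0025,-0.061],[-0.0281,0.0267,0.0025,-0.061],[-0.0297,0.0249,0.0025,-0.061],[-0.0311,0.0231,0.0025,-0.061]]]
end [0.436 0.285 0.21 ] -80.95792993948727
```

View pics/w10.png

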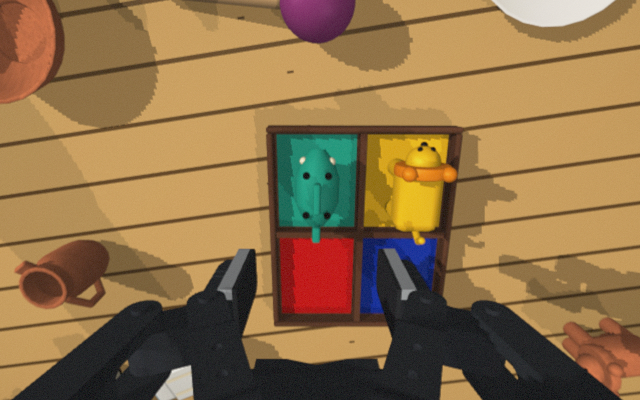

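Wrist picture w10: the fish stands upright in the green cell at (317,190) and the lion in the yellow cell. The red cell at (316,275) is empty. The truck is next.

>>> drive_tool(
  motion=[
    [[-0.025,0.0223,-0.0027,-0.01],[-0.0252,0.0221,-0.0027,-0.01],[-0.0255,0.0219,-0.0027,-0.01],[-0.0257,0.0216,-0.0026,-0.01],[-0.0258,0.0213,-0.0027,-0.01],[-0.0261,0.0211,-0.0026,-0.01],[-0.0264,0.0284,0.0025,-0.061],[-0.0281,0.0267,0.0025,-0.061],[-0.0297,0.0249,0.0025,-0.061],[-0.0311,0.0231,0.0025,-0.061]],
  ],
  jaw=-1,
)

```text
t: 37.05
tool_pos: [0.4344, 0.2867, 0.2104]
eef_rot: [[0.162, -0.987, -0.0], [-0.987, -0.162, -0.0], [0.0, 0.0, -1.0]]
ft_force: [-0.3, -0.2, -0.3]
width: 0.0857
```

>>> drive_tool(
  motion=[
    [[0,0,0,0],[0,0,0,0],[0,0,0,0],[0,0,0,0],[0,0,0,0],[0,0,0,0],[0,0,0,0],[0,0,0,0],[0,0,0,0],[0,0,0,0]],
  ],
)

```text
t: 38.3
tool_pos: [0.4364, 0.2851, 0.2108]
eef_rot: [[0.157, -0.988, 0.0], [-0.988, -0.157, 0.0], [-0.0, -0.0, -1.0]]
ft_force: [-1.0, -0.1, -0.1]
width: 0.0856
```

```bash
python3 look.py truck_red w11
python3 - <<'E'
from h import *
s,o=snap('wrist');h=cv2.cvtColor(s['img'],cv2.COLOR_BGR2HSV)
m=cv2.morphologyEx(cv2.inRange(h,(0,180,70),(6,255,255))|cv2.inRange(h,(174,180,70),(180,255,255)),cv2.MORPH_CLOSE,np.ones((9,9)))
k,l,st,ct=cv2.connectedComponentsWithStats(m)
for i in range(1,k):
    if st[i,4]>400:
        ys,xs=np.nonzero(l==i);print(st[i],cv2.minAreaRect((toz(s,np.c_[xs,ys],.05)*1e3).astype('f')))
E
```

```text
38.3 [0.4364 0.2851 0.2108] -80.96020290410797 0.08563760930236324 [-1.0184 -0.1056 -0.1026]
qd 0.13988095148625077
mark [317. 185.] [0.4295 0.2839] 0.98
mark [205. 221.] [0.3726 0.3939] 0.96
mark [437. 162.] [0.4716 0.1699] 0.95
cut [402.5, 139.1, 504.1, 195.0] [0.4726 0.1701] long axis 101.60505778683422 [12.5838 24.8555] 0.84
cut [302.7, 261.0, 385.8, 347.4] [0.3189 0.2403] long axis 54.68762839363612 [15.3781 25.1635] 0.65
[ 567   43   73  122 5480] ((544.6246948242188, 50.72889709472656), (63.120948791503906, 81.22260284423828), 81.8905029296875)
[ 292  148   46   85 3346] ((435.19970703125, 288.2415771484375), (73.37419128417969, 36.198272705078125), 4.700222492218018)
```

View pics/w11.png

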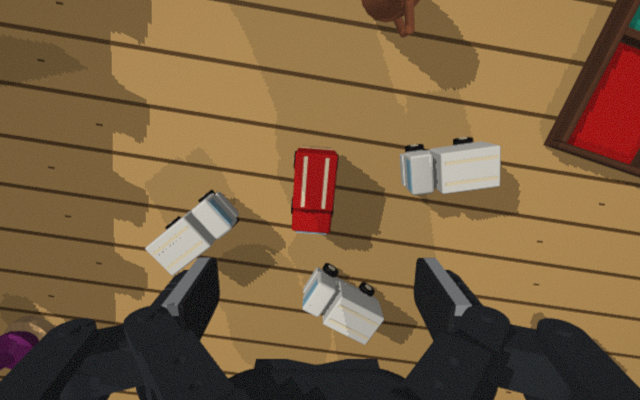

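Wrist picture w11: the red truck is centred at (315,190) with its cab down-image and yaw about 4.7°. The nearest white-truck corner is at (237,210), about 66 mm away sideways. I'll open the jaws only part way for the approach.

Run:
```python
from plan import *
plan([[.435,.2878,.12,-85.3],[.435,.2878,.046,-85.3]],step=.03)
```

```text
[[[-0.0007,0.0002,0.0227,0.019],[-0.0007,0.0003,0.0227,0.019],[-0.0008,0.0003,0.0227,0.019],[-0.0007,0.0003,0.0227,0.019],[0,-0,0.0247,-0],[0,-0,0.0246,-0],[0,-0,0.0247,-0],[0,0,0,0],[0,0,0,0],[0,0,0,0]]]
end [0.435  0.2878 0.046 ] -85.3131793268389
```

>>> drive_tool(
  motion=[
    [[-0.0007,0.0002,0.0227,0.019],[-0.0007,0.0003,0.0227,0.019],[-0.0008,0.0003,0.0227,0.019],[-0.0007,0.0003,0.0227,0.019],[0,0,0.0247,0],[0,0,0.0246,0],[0,0,0.0247,0],[0,0,0,0],[0,0,0,0],[0,0,0,0]],
  ],
  jaw=-0.55,
)

```text
t: 39.75
tool_pos: [0.4356, 0.2883, 0.0471]
eef_rot: [[0.082, -0.997, 0.002], [-0.997, -0.082, 0.001], [-0.001, -0.002, -1.0]]
ft_force: [0.3, 0.2, -0.3]
width: 0.0661
```

>>> drive_tool(
  motion=[
    [[0,0,0,0],[0,0,0,0],[0,0,0,0],[0,0,0,0],[0,0,0,0],[0,0,0,0],[0,0,0,0],[0,0,0,0],[0,0,0,0],[0,0,0,0]],
  ],
  jaw=1,
)

```text
t: 41.0
tool_pos: [0.4353, 0.2881, 0.0465]
eef_rot: [[0.082, -0.997, 0.001], [-0.997, -0.082, 0.0], [-0.0, -0.001, -1.0]]
ft_force: [-1.1, -1.0, 7.2]
width: 0.0354
```

Run:
```python
from plan import *
o=manip.get_obs();p=o['tool_pos'];print(p,o['width'])
plan([[p[0],p[1],.1,-85.3],[.50,.14,.16,-93],[.5508,.017,.14,-98.5]],step=.045,turn=8)
```

```text
[0.4353 0.2881 0.0465] 0.03537750744539667
[[[0,0,-0.0267,-0],[0,0,-0.0268,-0],[0.0382,-0.0131,-0.015,0.034],[0.0378,-0.0144,-0.015,0.034],[0.0372,-0.0157,-0.015,0.034],[0.0367,-0.0169,-0.015,0.034],[0.04,-0.0191,0.0067,0.031],[0.0394,-0.0204,0.0067,0.031],[0.0388,-0.0215,0.0066,0.031],[0,0,0,0]]]
end [0.5508 0.017  0.14  ] -98.43019804499863
```

>>> drive_tool(
  motion=[
    [[0,0,-0.0267,0],[0,0,-0.0268,0],[0.0382,-0.0131,-0.015,0.034],[0.0378,-0.0144,-0.015,0.034],[0.0372,-0.0157,-0.015,0.034],[0.0367,-0.0169,-0.015,0.034],[0.04,-0.0191,0.0067,0.031],[0.0394,-0.0204,0.0067,0.031],[0.0388,-0.0215,0.0066,0.031],[0,0,0,0]],
  ],
)

```text
t: 42.25
tool_pos: [0.5506, 0.0123, 0.1383]
eef_rot: [[-0.153, -0.988, -0.002], [-0.988, 0.153, -0.002], [0.002, 0.001, -1.0]]
ft_force: [0.2, 1.2, -0.4]
width: 0.0356
```

Run:
```python
from plan import *
s,o=snap('wrist','w12');print(o['t'],o['tool_pos'],o['width'],o['ft_force'])
for d in manip.mark_of('truck_red','wrist')[:4]: print(d,toz(s,d['centre'],o['tool_pos'][2]-.0465)[0]-o['tool_pos'][:2])
```

```text
42.25 [0.5506 0.0123 0.1383] 0.03560791987140616 [ 0.2257  1.1845 -0.4497]
{'centre': [157.4, 309.4], 'p': 0.78} [-0.0255  0.0964]
{'centre': [317.1, 252.1], 'p': 0.64} [-0.0042  0.0011]
```

View pics/w12.png

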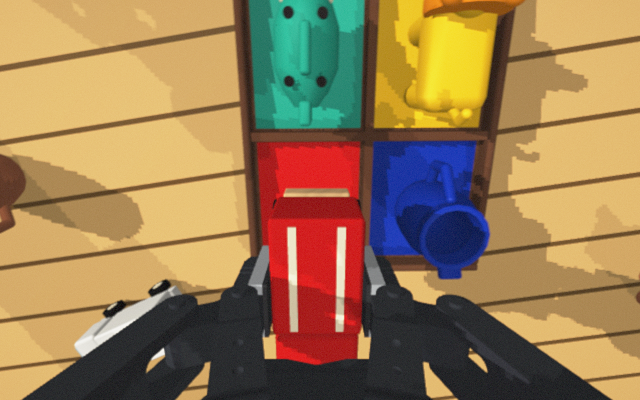

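Wrist picture w12: the truck is held upright over the red cell with its rear face at rows 198–217 and its cab hidden at the bottom. The card edges are at 256 and 362, and the pitcher stands at (450,230).

Run:
```python
from plan import *
s,o=snap('wrist','w13');print(o['t'],o['tool_pos'],o['width']);t=o['tool_pos']
h=cv2.cvtColor(s['img'],cv2.COLOR_BGR2HSV)
for r in range(180,380,4): print(r,s['img'][r,317],end=' ')
for d in manip.mark_of('truck_red','wrist')[:4]: print(d,toz(s,d['centre'],t[2]-.0465)[0]-t[:2])
for r in (200,210,215,220,330,335): print(r,(toz(s,(317,r),t[2]+.0055)[0]-t[:2])@[.989,-.148])
```

```text
42.35 [0.5501 0.0166 0.1389] 0.03559227246770079
180 [ 38  36 227] 184 [ 36  36 226] 188 [ 65  92 196] 192 [ 97 140 174] 196 [100 145 196] 200 [ 28  30 149] 204 [ 29  29 153] 208 [ 28  27 152] 212 [ 37  31 154] 216 [ 24  26 153] 220 [ 32  35 215] 224 [ 30  32 211] 228 [ 31  27 210] 232 [ 33  33 210] 236 [ 34  35 212] 240 [ 35  33 213] 244 [ 26  28 207] 248 [ 31  31 209] 252 [ 25  24 208] 256 [ 33  35 209] 260 [ 33  37 210] 264 [ 31  32 209] 268 [ 27  28 208] 272 [ 32  34 210] 276 [ 25  28 208] 280 [ 34  34 208] 284 [ 34  33 225] 288 [ 24  20 169] 292 [ 33  38 172] 296 [ 33  32 170] 300 [ 28  29 171] 304 [ 33  28 170] 308 [ 24  29 169] 312 [ 34  34 170] 316 [ 33  36 171] 320 [ 24  26 168] 324 [ 30  27 170] 328 [ 30  27 168] 332 [ 25  29 165] 336 [ 30  31 154] 340 [ 24  25 165] 344 [ 31  29 170] 348 [ 27  27 167] 352 [ 30  27 168] 356 [ 20  24 165] 360 [ 20  24 166] 364 [ 39  38 155] 368 [41 40 36] 372 [32 32 27] 376 [40 35 34] {'centre': [316.4, 252.8], 'p': 0.79} [-0.0045  0.0016]
{'centre': [160.2, 307.9], 'p': 0.73} [-0.0254  0.0946]
200 0.040368875838369074
210 0.03668022989382397
215 0.03481065222068483
220 0.03292392927710129
330 -0.01345264755094537
335 -0.01580920226864343
```

>>> drive_tool(
  motion=[
    [[0,-0.0009,0.017,0],[0,-0.0009,0.017,0],[0,-0.0009,0.017,0],[0,-0.0008,0.017,0],[0,0,0.014,0],[0,0,0,0],[0,0,0.001,0],[0,0,0.001,0],[0,0,0.0005,0],[0,0,0,0]],
  ],
)

```text
t: 43.7
tool_pos: [0.5539, 0.0162, 0.0551]
eef_rot: [[-0.147, -0.989, 0.0], [-0.989, 0.147, 0.0], [-0.0, -0.0, -1.0]]
ft_force: [-0.3, -0.4, -0.7]
width: 0.0356
```

>>> drive_tool(
  motion=[
    [[0,0,0.0005,0],[0,0,0,0],[0,0,0,0],[0,0,0,0],[0,0,0,0],[0,0,0,0],[0,0,0,0],[0,0,0,0],[0,0,0,0],[0,0,0,0]],
  ],
)

```text
t: 44.95
tool_pos: [0.554, 0.0162, 0.0546]
eef_rot: [[-0.147, -0.989, 0.0], [-0.989, 0.147, 0.0], [-0.0, -0.0, -1.0]]
ft_force: [-0.5, 0.7, 3.9]
width: 0.0357
```

Contact at 3.9 N. I'll release, lift, then go up for a full check.

>>> drive_tool(
  motion=[
    [[0,0,0,0],[0,0,0,0],[0,0,0,0],[0,0,0,0],[0,0,-0.01,0],[0,0,-0.02,0],[0,0,-0.035,0],[0,0,-0.045,0],[0,0,-0.045,0],[0,0.01,-0.035,0]],
  ],
  jaw=-0.3,
)

```text
t: 46.2
tool_pos: [0.5444, 0.0176, 0.2473]
eef_rot: [[-0.147, -0.989, 0.002], [-0.989, 0.147, 0.0], [-0.001, -0.002, -1.0]]
ft_force: [0.8, -0.5, -0.8]
width: 0.0556
```

>>> drive_tool(
  motion=[
    [[0,0,-0.02,0],[0.02,-0.03,-0.01,0],[0.02,-0.02,0,0],[0,0,0,0],[0,0,0,0],[0,0,0,0],[0,0,0,0],[0,0,0,0],[0,0,0,0],[0,0,0,0]],
  ],
)

```text
t: 47.45
tool_pos: [0.5876, -0.0292, 0.2744]
eef_rot: [[-0.147, -0.989, -0.0], [-0.989, 0.147, 0.0], [-0.0, 0.0, -1.0]]
ft_force: [1.2, 0.8, -0.3]
width: 0.0556
```

Run:
```python
from h import *
s,o=snap('wrist','w14');print(o['t'],o['tool_pos'],o['width'],o['ft_force'])
t={'pitcher_blue':(.538,-.068),'lion_yellow':(.6388,-.083),'fish_green':(.6516,.002),'truck_red':(.5508,.017)}
ex=np.array([.989,-.148]);ey=np.array([.148,.989])
for c in ('wrist','top','scene'):
    if c!='wrist': s,_=snap(c,'end_'+c)
    for n in t:
        for d in manip.mark_of(n,c)[:4]:
            e=toz(s,d['centre'],.008)[0]-t[n]
            if np.hypot(*e)<.03: print(c,n,np.round(d['centre']),round(d['p'],2),'off mm',e@ex*1e3,e@ey*1e3)
a=cv2.imread('pics/w14.png');b=cv2.imread('pics/end_scene.png')[150:310,180:380]
b=cv2.resize(b,(500,400),interpolation=cv2.INTER_CUBIC)
cv2.imwrite('pics/end.png',cv2.resize(np.hstack([a[:,80:480],b]),(800,356)))
```

```text
47.45 [ 0.5876 -0.0292  0.2744] 0.0556415166312412 [ 1.1625  0.8184 -0.3302]
wrist pitcher_blue [354. 205.] 0.88 off mm -2.6718959855372892 1.2758153276584383
wrist lion_yellow [359. 114.] 0.78 off mm 1.40223780764659 -1.285196347539739
wrist fish_green [280. 117.] 0.97 off mm -1.92726633000602 1.6658819240667493
wrist truck_red [286. 204.] 0.95 off mm -2.1074826795161408 -3.2581888052463484
top truck_red [306. 174.] 0.46 off mm 13.23920390131844 0.27161916361284405
scene pitcher_blue [280. 202.] 0.68 off mm 5.529328585419633 -0.5335873899701781
scene lion_yellow [249. 222.] 0.64 off mm 10.236184011476599 6.343794787107652
scene fish_green [275. 235.] 0.9 off mm -0.9416834747394853 5.798940497261074
scene truck_red [304. 216.] 0.87 off mm 4.028134142782455 2.290791726830581
scene truck_red [304. 219.] 0.65 off mm 13.212982481130425 11.45403998169148
```

View pics/end.png

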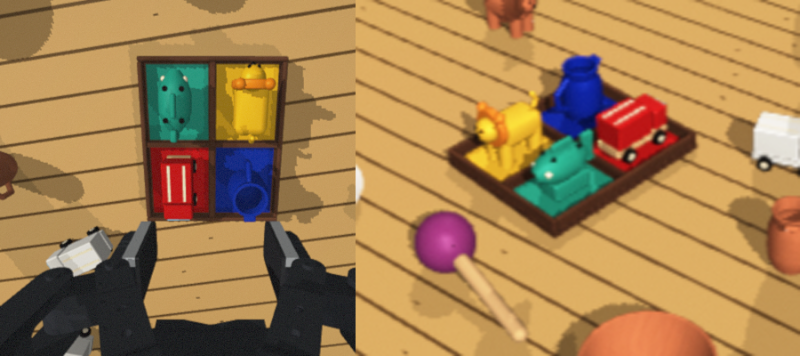

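The final picture shows all four toys upright, each in the cell of its own colour. The clay lion and clay pitcher are standing, and the gripper is clear. I'm handing in.

```bash
python3 -c "
from station import manip
print(manip.finish_job(), manip.get_obs()['t'])"
```

```text
the job is handed in; nothing more can be done
the job is handed in; nothing more can be done
```

The order is packed and handed in at about 48 s of the 106 s allowed. I placed the blue pitcher, yellow lion, green fish and red truck in that order. Each was lowered until contact with its card showed (about 4–6 N), then released.

- **Position:** The last wrist picture puts all four toys upright in their own-colour cells, about 2–4 mm from the cell centres.
- **Camera disagreement:** Some fixed-camera readings differed by 4–13 mm (two scene and one top). They were often low-confidence, with the toys partly hiding each other, and the pictures did not bear them out, so I went with the wrist view.
- **Look-alikes and forces:** I never touched the clay lion or the clay pitcher; both stayed standing. No force reported at the end of a move passed about 7 N.

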